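# Torque down the cap of a pressure digestion vessel

### The arm

A 6-joint arm with a two-finger parallel gripper is mounted at the origin on a cart in front of the work surface, level with it; the furniture and walls round the work are solid. World frame = base frame: x ahead of the robot, y to its left, z up, the work surface at z = 0. Lengths are in mm, angles in degrees, forces in N, time in s.
With the tool pointing down it reaches from about 350 to 850 mm from the base axis. Payload 8.1 kg.
Tool frame: the origin (TCP) lies midway between the tips of the shut fingers; the grasp point (between the pads) lies 19 mm behind it; z points along the fingers, y is the line along which they close (so a half turn about z gives the same grasp; the last joint's range is limited). The gripper opens to 85 mm and grips with 20 to 120 N. Pads are 22 mm wide; open, the fingers measure 114 mm over their backs; the gripper's body (76 mm by 85 mm) begins 54 mm behind the grasp point. The pads swing forward as they close: fully open they stand 13 mm farther back than shut.
Start: joints at [-78.404, 7.471, 85.268, -0, 87.261, -4.893], TCP at [170.326, -575.321, 231.292] pointing down, gripper open.
Joint ranges: [-169.43, 169.43], [-51.17, 129.36], [1.28, 143.12], [-76.62, 256.62], [0, 156.53], [-152.29, 152.29]. Speed limits (degrees/s): [136.94, 136.94, 159.86, 180, 180, 180].

### API

Orientations are given as [roll, pitch, yaw] about the fixed x, y, z axes, in that order (R = Rz(yaw) Ry(pitch) Rx(roll)).
In Python, from bench import r gives the robot as it stands. The module is installed in compiled form; this text tells all that it offers.
- The arm moves only by the tool jog_arm, never from a script. Its argument "rows" is a list of rows, each a list of 2 entries, a list of its own where there are three numbers: the shift along the tool's x, y, z in mm, then the turn, a rotation vector about the tool's x, y, z in rad. A call has 1 to 10 rows; each row is the pose to reach, as a shift and turn from the pose commanded when the call began, along the tool's axes at that moment; what a row does not reach only later rows make up. A row lasts 1/10 s, in which the tool goes at most 50 mm and 8.59 degrees, less where a joint would pass 70% of its speed; a pose out of reach is approached as far as the arm can. A call with a gripper value outside its range is refused whole. "grip" is the finger opening in mm, from 0 to 85.4, set as the call begins (left out, the last holds). The fingers move at their own pace and stop on an object; "force" is the grip in N (left out, the last holds). Time passes only in rows, so rows that repeat a pose let the fingers close. It gives the time, the measured TCP pose, the force, the opening and the grip force at its end, in the units of the state.
- r.sense(): the state, without advancing time (a new reading comes with each control period).
- r.snapshot(name): name is "side" or "top"; returns (picture, depth): 420x560x3 uint8, blue, green, red; 420x560 float32, mm along the optical axis (not along the pixel's ray), 0 where there is no reading.
- r.camera_params(name): a dict with "fx", "fy", "cx", "cy" (pixels), "pose" (4x4, takes a point from camera to world coordinates). Camera axes: x right, y down, z forward; pixel columns grow to the right and rows downward; lengths in mm; the calibration is good to about 2 mm. A picture is of the moment at which its call begins. camera_params takes no time and is no camera call.
- r.hand_in(): hands the job in; it is judged then, once.
The state is a dict: "time": time; "joint_pos": joint angles; "qd": joint speeds; "joint_efforts": joint torques, N m; "tool_pos": TCP position; "tcp_rot": TCP orientation; "ft_force": force on the tool from outside, world axes, zero at the start; "wrist_torque": the same for the moment, N m; "finger_gap": finger opening in mm; "grip_force": force on a finger pad.
Only numpy, scipy, OpenCV 4.12 (cv2) and the standard library are available. Lean on these libraries where they do the work, as an engineer would, in place of code of your own. Each camera call takes 0.05 s, during which the arm holds its last target. There are 200 camera calls.

### The job

The screw cap of the steel digestion vessel in the blue bench holder is only hand-tight. Set the ring of the torque wrench right down over the cap's hexagon, turn it clockwise (seen from above) until the wrench breaks over at its set torque, and stop there without forcing the cap any further. Then lift the wrench off and lay it back flat on the worktop where you took it from, leaving the bottles, the dish and the timer undisturbed.

Things in the scene. Friction and masses are not known exactly. Their poses are not given: they have to be found in the camera images.
- hexagon (a point): On the cap's axis at the foot of its steel hexagon, 107.5 mm above the worktop, on the shoulder where the wrench's ring rests. Hexagon 41 mm across flats, 14.5 mm straight + 3.5 mm chamfer, with a brass plug on top: 25 mm in all above this point. z up; x square out of a flat: the ring fits when its x agrees with this x within 3 degrees modulo 60 degrees. Turns with the cap.
- cap (a joint): Angle of the screw cap (rad), growing as it is turned clockwise (tightened). Hand-tight at the start (0.15 to 0.4). Turning it takes 0.9 N m + 0.5 N m per rad of this value, and it stays where it is left, so the wrench lets go at about 0.70 to 0.78. Below 0.62 it is not tight, above 0.95 it has been forced.
- holder: Bench holder, fixed: bolted plate 110 x 110 x 12 mm, blue clamp collar 80 mm wide and 52 mm high with two ears, and in it the steel vessel, 58 mm wide, whose knurled cap (67 mm wide) spans 85.5 to 107.5 mm above the worktop. Origin: centre of the plate's underside, under the cap's axis.
- socket (a point): Centre of the underside of the wrench's ring, on its axis; z = 0 when it lies on the worktop. x along the handle, z up out of the face with the red pointer. Through hexagon 43.2 mm across flats (x square to a flat), ring 20 mm high, 79 mm across with the dark eye of the handle. Wrench about 0.43 kg, centre of mass about 0.09 m from here along the handle.
- grip (a point): Middle of the wrench's black ribbed rubber grip: 150 mm from the ring's axis along x, 12 mm above the underside. Grip 100 mm long, 22 mm wide, 24 mm high, flat sides; x along the handle to its free end (200 mm from the ring's axis), z up. The undersides of grip and ring are level.
- wrench_handle (a joint): Break-over hinge of the wrench (rad): the handle's eye pivots about the ring's own axis. A preloaded spring holds it rigid at 0; at 1.25 N m clockwise it gives way and runs to a stop at 0.14 with hardly more force (the red pointer on the ring leaves the white line on the eye), and springs back when unloaded. Pushing on beyond the stop turns the cap further.
- ethanol_bottle: White bottle with red cap, 62 mm wide, 150 mm tall, standing upright beside the vessel on one side or the other, where it is in the way of a handle swung on that side. Origin: centre of its underside.
- petri_silt: Flat clear petri dish with lid, 90 mm wide and 15 mm high, on the other side of the vessel; the wrench passes over it. Origin: centre of its underside.
- lab_timer: Cream countdown timer, 64 x 68 x 18 mm, lying nearer the robot. Origin: centre of its underside.
- dropper_iodine: Amber dropper bottle, 36 mm wide, 113 mm tall, in front of the folders. Origin: centre of its underside.
- sample_bottle: White bottle with blue cap, 58 mm wide, 125 mm tall, at the left. Origin: centre of its underside.
- file_boxes: Three upright folders (blue, red, grey), fixed: a block that reaches from 99 mm in front of this point (-x) to 101 mm behind it and 88 mm to the right (-y) to 87 mm to the left, 255 mm high. Keep the gripper's body clear of it.
- flask_a: Left-hand glass flask with a red stopper behind the vessel, fixed; up to 95 mm wide at the foot, neck 34 mm wide, 260 mm high. Origin: underside of the flask, within 5 mm of its axis.
- flask_b: Right-hand glass flask with a red stopper behind the vessel, fixed; up to 113 mm wide at the foot, neck 34 mm wide, 290 mm high. Origin: underside of the flask on its axis.

How it is judged (in metres and radians):
On the way, in this order (a step that is already met when the one before it is completed fails the run):
1. the ring of the wrench is seated on the hexagon (horizontal distance between socket and hexagon below 0.005 m and z of socket in the frame of hexagon between -0.004 and 0.005 m), for 0.1 s.
2. the hinge of the wrench breaks over while its ring is on the hexagon (value of joint wrench_handle above 0.08 rad and horizontal distance between socket and hexagon below 0.006 m and z of socket in the frame of hexagon below 0.01 m), for 0.05 s.
At the end, for the whole second after the job is handed in: The cap is tight (joint cap 0.62 to 0.95) and the wrench, unloaded and sprung back straight, lies flat and still on the worktop with ring and grip within 6 cm of where they lay at the start (value of joint cap between 0.62 and 0.95 rad and value of joint wrench_handle below 0.03 rad and distance of each of socket, grip from where it was at the start of the episode below 0.06 m and height (world z) of socket below 0.006 m and angle between wrench's own z axis and vertical below 0.08 rad and linear speed of wrench below 0.02 m/s); the robot touches nothing.
It fails at once if the cap is forced well past the set torque (value of joint cap above 0.95 rad).
It fails at once if a bottle, the dish or the timer is moved by more than 15 mm (distance of any of ethanol_bottle, petri_silt, lab_timer, dropper_iodine, sample_bottle from where it was at the start of the episode above 0.015 m).
It also fails if it takes over 69 s, if anything falls off the work surface, if the arm or the gripper's body presses on something with over 40 N, if the wrist force passes 120 N, or if a joint passes its speed limit or range.

## Working session

There is one attempt and no reset: what is moved stays moved. The work goes in short steps, Python scripts to look and compute and a tool call to move; the robot and the scene stay as the last step left them, time stands still between calls to the robot, and variables do not carry over. Pictures are saved under pics/ and viewed, at most 10 in all, crops included, and the job is handed in when it is done.

Besides the shell and the picture viewer there is one more tool, called after "Emit:" as name(argument=value, ...), one argument or row to a line, values as JSON. jog_arm: Moves the arm, as the interface text tells. Its arguments: {"type":"object","properties":{"rows":{"type":"array"},"grip":{"type":"number"},"force":{"type":"number"}},"required":["rows"]}

```bash
mkdir -p pics; python3 - <<'E'
from bench import r
import cv2,numpy as np
for n in("top","side"):
    p,d=r.snapshot(n); cv2.imwrite(f"pics/{n}0.png",p); np.save(f"{n}0.npy",d)
    c=r.camera_params(n); print(n,c["fx"],c["fy"],c["cx"],c["cy"]); print(np.round(c["pose"],3))
s=r.sense();print(s["time"],s["tool_pos"],s["tcp_rot"])
E
```

```text
top 482.5390781474191 482.5390781474191 273.4685713163547 202.71093639745692
[[ 3.000000e-03 -9.950000e-01  9.600000e-02  4.488230e+02]
 [-1.000000e+00 -3.000000e-03 -8.000000e-03  4.591000e+01]
 [ 8.000000e-03 -9.600000e-02 -9.950000e-01  1.184957e+03]
 [ 0.000000e+00  0.000000e+00  0.000000e+00  1.000000e+00]]
side 390.9382599614407 390.9382599614407 275.0384171874353 212.34684490587992
[[-9.63000e-01 -1.87000e-01  1.94000e-01  3.51337e+02]
 [-2.70000e-01  6.55000e-01 -7.05000e-01  7.87382e+02]
 [ 5.00000e-03 -7.32000e-01 -6.82000e-01  8.13314e+02]
 [ 0.00000e+00  0.00000e+00  0.00000e+00  1.00000e+00]]
0.1 [ 170.22631142 -574.83666191  230.32211684] [-1.79903389e+02 -1.00878400e-02  1.64889391e+01]
```

View pics/top0.png

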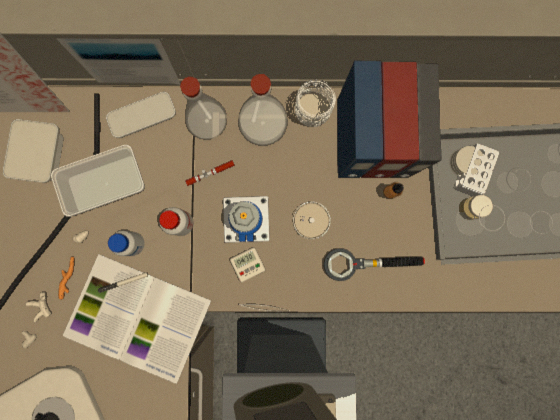

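View pics/side0.png

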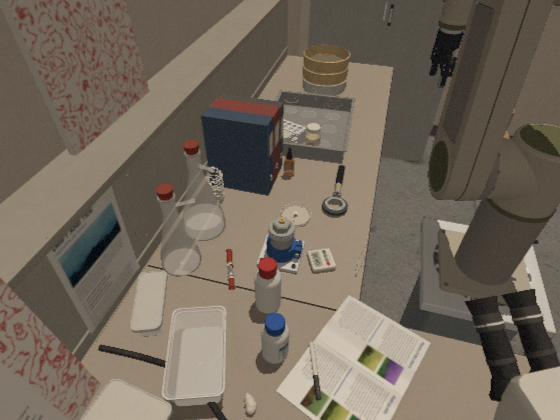

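The top view shows the cap at about (244,217), the ring at (340,264), the grip at (403,261), and the ethanol bottle on the left at (170,221). The dish is on the right at (311,220) and the timer at (247,264), so the handle will swing on the right-hand (-y) side. Next I'll zoom in on the cap and wrench.

```bash
cat > h.py <<'E'
from bench import r
import cv2,numpy as np
def ray(n,u,v,z):
    c=r.camera_params(n);P=np.array(c["pose"])
    d=P[:3,:3]@np.array([(u-c["cx"])/c["fx"],(v-c["cy"])/c["fy"],1.]);o=P[:3,3]
    return o+d*(z-o[2])/d[2]
def proj(n,p):
    c=r.camera_params(n);P=np.array(c["pose"]);q=P[:3,:3].T@(np.array(p)-P[:3,3])
    return c["fx"]*q[0]/q[2]+c["cx"],c["fy"]*q[1]/q[2]+c["cy"]
E
python3 - <<'E'
from h import *
t=cv2.imread("pics/top0.png");s=cv2.imread("pics/side0.png")
a=cv2.resize(t[195:240,220:270],(400,360),interpolation=cv2.INTER_CUBIC)
b=cv2.resize(s[210:255,257:307],(400,360),interpolation=cv2.INTER_CUBIC)
w=cv2.resize(t[240:284,315:435],(800,293),interpolation=cv2.INTER_CUBIC)
cv2.imwrite("pics/z.png",np.vstack([np.hstack([a,b]),w[:240]]))
g=cv2.cvtColor(t,cv2.COLOR_BGR2GRAY);hsv=cv2.cvtColor(t,cv2.COLOR_BGR2HSV)
# black grip
m=((g<45)).astype(np.uint8);m[:, :375]=0;m[:250]=0;m[275:]=0;m[:,435:]=0
ys,xs=np.nonzero(m);P=np.array([ray("top",x,y,20)[:2] for x,y in zip(xs,ys)])
c=P.mean(0);u,sv,vt=np.linalg.svd(P-c);k=(P-c)@vt[0];print("grip",len(P),c,vt[0],np.percentile(k,[1,99]),np.degrees(np.arctan2(vt[0][1],vt[0][0])))
# ring dark outline
m=(g<70).astype(np.uint8);m[:,:318]=0;m[:,362:]=0;m[:245]=0;m[284:]=0
ct=max(cv2.findContours(m,cv2.RETR_EXTERNAL,cv2.CHAIN_APPROX_NONE)[0],key=cv2.contourArea)
(x,y),rad=cv2.minEnclosingCircle(ct);print("ring px",x,y,rad,ray("top",x,y,18),"fit",cv2.fitEllipse(ct))
# brass plug
m=cv2.inRange(hsv,(12,120,120),(32,255,255));m[:205]=0;m[230:]=0;m[:,:230]=0;m[:,258:]=0
ys,xs=np.nonzero(m);print("plug",len(xs),xs.mean(),ys.mean(),ray("top",xs.mean(),ys.mean(),131))
for nm,(u,v) in dict(eth=(170,221),dish=(311,220),timer=(247,264)).items(): print(nm,ray("top",u,v,10))
E
```

```text
grip 333 [ 421.48994054 -272.34261871] [ 0.04084468 -0.99916551] [-46.18774153  48.12734273] -87.65912082313574
ring px 334.5 263.5 14.57748031616211 [ 415.40108811 -110.23186026   18.        ] fit ((338.5716857910156, 263.76312255859375), (29.27907371520996, 30.008155822753906), 170.15809631347656)
plug 36 243.08333333333334 215.16666666666666 [523.13133273 104.09621799 131.        ]
eth [516.87788429 288.39731993  10.        ]
dish [520.36837291 -54.92635254  10.        ]
timer [413.47594008 100.29829739  10.        ]
```

View pics/z.png

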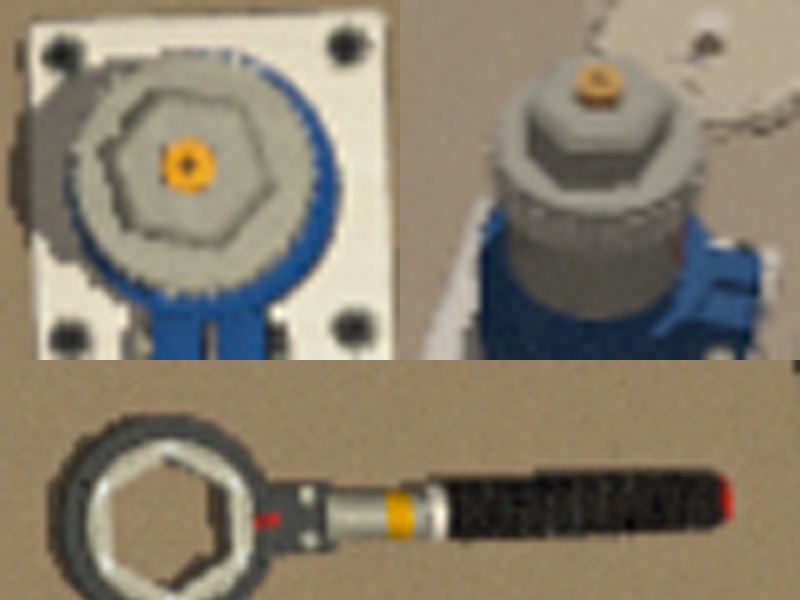

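The zoomed view shows the hexagon with corners near crop pixels (150,90), (238,98), (275,185), (222,245), (132,228) and (105,158), so its edges sit about 8° clockwise of the image axes. The ring's hole is centred near (339.7,264.3) and the pointer is on its line.

```bash
cat >> h.py <<'E'
from scipy.spatial.transform import Rotation as R
def rel(x,y,z,yaw):
    "tool-frame shift & rotvec from the present pose to tool-down pose with given yaw"
    s=r.sense();T=R.from_euler("xyz",s["tcp_rot"],degrees=True);G=R.from_euler("xyz",[180,0,yaw],degrees=True)
    d=T.inv().apply(np.array([x,y,z])-s["tool_pos"]);w=(T.inv()*G).as_rotvec()
    print("shift",np.round(d,1),"rot",np.round(w,4),"from",np.round(s["tool_pos"],1),np.round(s["tcp_rot"],2))
E
python3 - <<'E'
from h import *
C=[(150,90),(238,98),(275,185),(222,245),(132,228),(105,158)]
P=np.array([ray("top",220+x/8-.4,195+y/8-.4,122)[:2] for x,y in C]);c=P.mean(0)
a=np.degrees(np.arctan2(*(P-c).T[::-1]));print("hexc",c,"corner ang mod60",np.round(a%60,1),np.linalg.norm(P-c,axis=1).round(1))
print("side plug",ray("side",282,220.6,131),"top plug",ray("top",243.08,215.17,131))
rg=ray("top",339.3,263.9,20);gp=ray("top",402.7,261.2,24);print("ring",rg,"grip",gp,np.linalg.norm((gp-rg)[:2]),np.degrees(np.arctan2(*(gp-rg)[1::-1])))
u=(gp-rg)[:2];u/=np.linalg.norm(u);g=rg[:2]+120*u;print("grasp",g)
rel(g[0],g[1],100,92.4)
print("folder corner",ray("top",338,178,255),"side ring",proj("side",rg))
E
```

```text
hexc [523.01517081 104.82451515] corner ang mod60 [26.  24.1 18.8 24.6 18.3 23.7] [23.8 23.7 24.8 23.6 22.5 22.8]
side plug [520.48406102 105.7235026  131.        ] top plug [523.12400127 104.10344424 131.        ]
ring [ 414.53303207 -121.48133622   20.        ] grip [ 421.42327154 -272.94692302   24.        ] 151.62222590032312 -87.39538419657926
grasp [ 419.986248   -241.35736566]
shift [ 334.1 -248.7  130.8] rot [-1.3000e-03 -1.3000e-03 -1.3249e+00] from [ 170.2 -574.8  230.3] [-1.799e+02 -1.000e-02  1.649e+01]
folder corner [587.52728135 -86.93281647 255.        ] side ring (np.float64(334.01146539088774), np.float64(203.44204789869815))
```

Emit:
jog_arm(
  rows=[
    [[334,-249,131],[0,0,-1.325]],
    [[334,-249,131],[0,0,-1.325]],
    [[334,-249,131],[0,0,-1.325]],
    [[334,-249,131],[0,0,-1.325]],
    [[334,-249,131],[0,0,-1.325]],
    [[334,-249,131],[0,0,-1.325]],
    [[334,-249,131],[0,0,-1.325]],
    [[334,-249,131],[0,0,-1.325]],
    [[334,-249,131],[0,0,-1.325]],
    [[334,-249,131],[0,0,-1.325]],
  ],
  grip=50,
)

```text
time: 1.1
tool_pos: [420.5, -237.3, 97.9]
tcp_rot: [-179.9, -0.2, 92.9]
ft_force: [0.8, 0.0, -0.3]
finger_gap: 50.1
grip_force: 0.0
```

```bash
python3 - <<'E'
from h import *
p,d=r.snapshot("side");cv2.imwrite("pics/side1.png",cv2.resize(p[90:240,250:450],(800,600),interpolation=cv2.INTER_CUBIC))
rel(420,-241.4,3,92.4);s=r.sense();print(s["time"],s["ft_force"],s["finger_gap"],s["joint_pos"])
E
```

```text
shift [-2.2  0.1 95.9] rot [-0.0021 -0.0018  0.0042] from [ 420.  -239.4   98.9] [-1.7988e+02 -1.0000e-01  9.2640e+01]
1.15 [-0.11360166 -0.4282447   0.10430199] 50.52024423493391 [-3.57664559e+01 -4.47758818e+00  1.11664742e+02  7.47157134e-03
  7.29704662e+01 -3.84089627e+01]
```

View pics/side1.png

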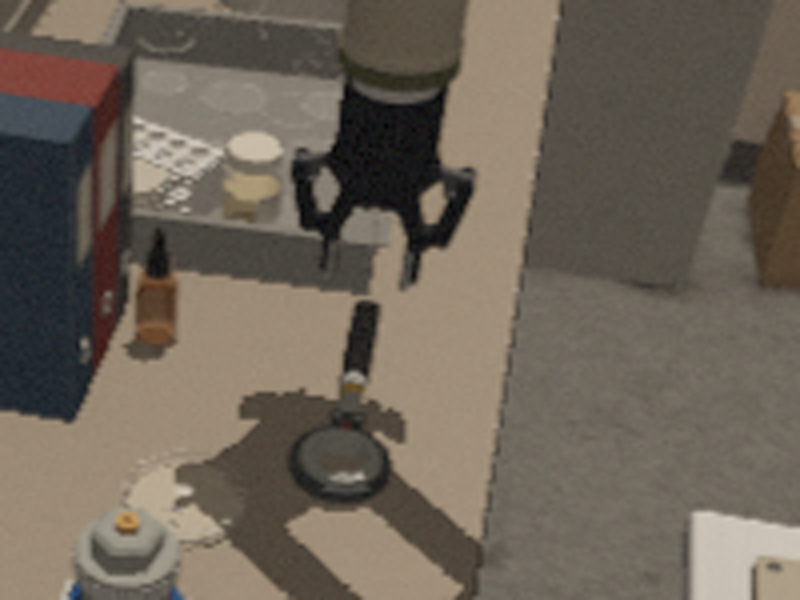

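The gripper is above the handle at crop (365,260) with its fingers on either side of the grip, and the dropper bottle is clear. Descending and gripping.

Emit:
jog_arm(
  rows=[
    [[0,0,35],[0,0,0]],
    [[0,0,65],[0,0,0]],
    [[0,0,85],[0,0,0]],
    [[0,0,94],[0,0,0]],
    [[0,0,94],[0,0,0]],
    [[0,0,94],[0,0,0]],
  ],
)

```text
time: 1.75
tool_pos: [420.3, -242.7, 7.4]
tcp_rot: [179.9, 0.1, 92.3]
ft_force: [-0.5, -0.1, 0.8]
finger_gap: 50.0
grip_force: 0.0
```

Emit:
jog_arm(
  rows=[
    [[0,0,0],[0,0,0]],
    [[0,0,0],[0,0,0]],
    [[0,0,0],[0,0,0]],
    [[0,0,0],[0,0,0]],
    [[0,0,0],[0,0,0]],
    [[0,0,0],[0,0,0]],
    [[0,0,0],[0,0,0]],
    [[0,0,0],[0,0,0]],
  ],
  grip=10,
  force=80,
)

```text
time: 2.55
tool_pos: [420.8, -242.7, 8.0]
tcp_rot: [179.9, 0.1, 92.4]
ft_force: [-3.2, 0.3, 7.3]
finger_gap: 20.1
grip_force: 79.5
```

Emit:
jog_arm(
  rows=[
    [[0,0,-15],[0,0,0]],
    [[0,0,-40],[0,0,0]],
    [[0,0,-80],[0,0,0]],
    [[0,0,-120],[0,0,0]],
    [[0,0,-140],[0,0,0]],
    [[0,0,-140],[0,0,0]],
    [[0,0,-140],[0,0,0]],
  ],
)

```text
time: 3.25
tool_pos: [419.7, -241.6, 145.7]
tcp_rot: [-180.0, 0.0, 92.4]
ft_force: [-0.4, -0.2, -5.2]
finger_gap: 19.9
grip_force: 79.0
```

```bash
python3 - <<'E'
from h import *
p,d=r.snapshot("side");q,e=r.snapshot("top");np.save("top2.npy",e)
cv2.imwrite("pics/lift.png",np.hstack([cv2.resize(p[90:240,250:450],(400,300),interpolation=cv2.INTER_CUBIC),cv2.resize(q[200:320,300:460],(400,300),interpolation=cv2.INTER_CUBIC)]));cv2.imwrite("pics/top2full.png",q)
s=r.sense();print(s)
E
```

```text
{'time': 3.35, 'joint_pos': array([-3.59941268e+01, -7.29255797e+00,  1.09303114e+02, -3.44197718e-03,
        7.81934475e+01, -3.84013080e+01]), 'qd': array([-0.01801639,  0.41707342,  0.20412244,  0.04220767,  0.18930529,
        0.07915409]), 'joint_efforts': array([ 8.43608705e-04, -4.46883202e+01, -5.15784431e+01,  1.04620289e-01,
        3.11835471e-02,  1.66721424e-03]), 'tool_pos': array([ 418.69076989, -240.875627  ,  144.0070496 ]), 'tcp_rot': array([-1.79838035e+02, -1.24081658e-01,  9.24077161e+01]), 'ft_force': array([ 0.53261419, -0.60218868, -5.02990677]), 'wrist_torque': array([-0.11902448, -0.02431571, -0.04451988]), 'grip_force': 79.00051474571228, 'finger_gap': 20.057741523046424}
```

View pics/lift.png

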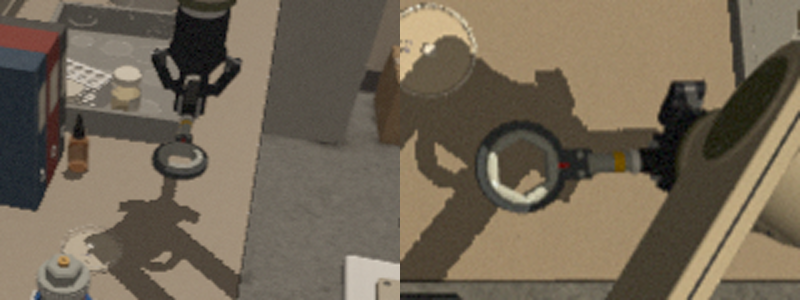

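The wrench is lifted level: the ring is at about (347,268) in the top view, the pointer is on its line, and the bottles are clear. Next, the approach above the cap with the handle yaw at about -127.5°.

```bash
python3 - <<'E'
from h import *
rel(449,8.7,172,52.5)
E
```

```text
shift [248.1  40.7 -27.6] rot [-0.0035 -0.0011  0.6965] from [ 418.7 -240.9  144. ] [-1.7984e+02 -1.2000e-01  9.2410e+01]
```

Emit:
jog_arm(
  rows=[
    [[10,2,-27],[0,0,0.05]],
    [[40,7,-27],[0,0,0.14]],
    [[80,14,-27],[0,0,0.25]],
    [[120,20,-27],[0,0,0.36]],
    [[160,27,-27],[0,0,0.47]],
    [[195,33,-27],[0,0,0.56]],
    [[225,37,-27],[0,0,0.64]],
    [[240,40,-27],[0,0,0.68]],
    [[248,41,-27],[0,0,0.697]],
    [[248,41,-27],[0,0,0.697]],
  ],
)

```text
time: 4.35
tool_pos: [449.1, 9.0, 171.1]
tcp_rot: [-179.8, 0.1, 52.6]
ft_force: [0.7, -0.9, -3.9]
finger_gap: 19.8
grip_force: 79.2
```

Emit:
jog_arm(
  rows=[
    [[0,0,0],[0,0,0]],
    [[0,0,0],[0,0,0]],
    [[0,0,0],[0,0,0]],
  ],
)

```text
time: 4.65
tool_pos: [450.2, 7.1, 172.9]
tcp_rot: [-180.0, 0.0, 52.4]
ft_force: [0.4, -0.5, -3.7]
finger_gap: 19.7
grip_force: 79.2
```

```bash
python3 - <<'E'
from h import *
q,e=r.snapshot("top");p,d=r.snapshot("side");np.save("top3.npy",e);cv2.imwrite("pics/top3full.png",q)
cv2.imwrite("pics/app.png",np.hstack([cv2.resize(q[185:245,220:280],(400,400),interpolation=cv2.INTER_CUBIC),cv2.resize(p[190:270,245:325],(400,400),interpolation=cv2.INTER_CUBIC)]))
s=r.sense();print(s["time"],s["tool_pos"],s["tcp_rot"],s["ft_force"],s["wrist_torque"])
E
```

```text
4.75 [450.43758488   7.24471284 173.22741289] [-1.79997163e+02  2.25863613e-03  5.24282889e+01] [-0.08254092 -0.98584406 -3.38524649] [-0.11171741  0.05152288  0.00337334]
```

View pics/app.png

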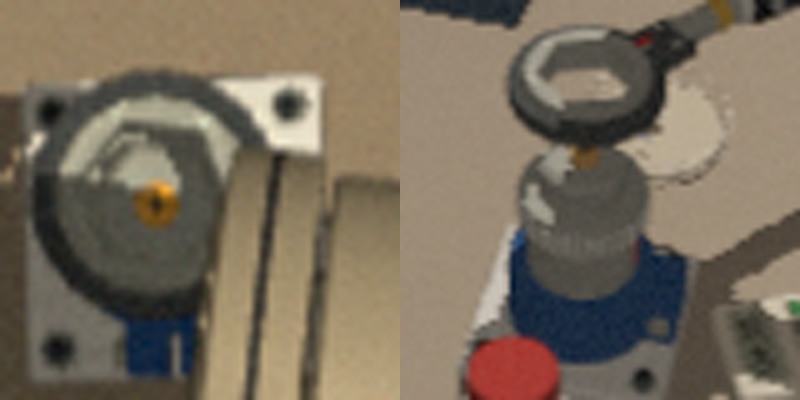

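The top crop shows the ring concentric with the brass plug within a few pixels, with plug at (157,205) and ring centre at about (158,195); its right side is hidden by the forearm. The side crop shows the ring above the cap. I'll fit the ring in both views and compare it with the plug.

```bash
python3 - <<'E'
from h import *
from scipy.ndimage import map_coordinates
from scipy.optimize import least_squares
q=cv2.imread("pics/top3full.png");g=cv2.GaussianBlur(cv2.cvtColor(q,cv2.COLOR_BGR2GRAY),(3,3),0).astype(float)
pl=ray("top",243.08,215.17,131)[:2]
# ring outer edge: predicted circle at z=175, radius 39.5 (widest), search radially for max dark->bright gradient
S=np.array([523.6,103.1]);pts=[]
zt=183
for a in np.radians(np.arange(0,360,5)):
    rr=np.arange(33,46,.25)
    uv=np.array([proj("top",(S[0]+k*np.cos(a),S[1]+k*np.sin(a),zt)) for k in rr])
    v=map_coordinates(g,[uv[:,1],uv[:,0]],order=1);dg=np.gradient(v);i=dg.argmax()
    if dg[i]>2 and 2<i<len(rr)-3: pts.append((np.degrees(a),*(S+rr[i]*np.array([np.cos(a),np.sin(a)])),rr[i],dg[i]))
pts=np.array(pts)
f=lambda p:np.hypot(pts[:,1]-p[0],pts[:,2]-p[1])-p[2]
o=least_squares(f,[*S,39],loss="soft_l1",f_scale=.7)
print("fit",o.x,"n",len(pts),"plug",pl,"resid",np.round(np.median(abs(f(o.x))),2));print(np.c_[pts[:,0],pts[:,3],f(o.x)].round(1)[::3].tolist())
dd=np.load("top3.npy");P=np.array(r.camera_params("top")["pose"]);c=r.camera_params("top")
def pt(u,v):
    z=dd[v,u];return P[:3,:3]@np.array([(u-c["cx"])/c["fx"]*z,(v-c["cy"])/c["fy"]*z,z])+P[:3,3]
for k in(37,):
  for a in range(0,360,30):
    u,v=np.round(proj("top",(S[0]+k*np.cos(np.radians(a)),S[1]+k*np.sin(np.radians(a)),zt))).astype(int);print(a,pt(u,v)[2].round(1),end=" | ")
s=cv2.imread("pics/app.png")
print("\nside ring",ray("side",245+(587-400)/5-.4,190+84/5-.4,175),"side plug",ray("side",282,220.6,131))
E
```

```text
Traceback (most recent call last):
  File "h.py", line 8, in proj
    c=r.camera_params(n);P=np.array(c["pose"]);q=P[:3,:3].T@(np.array(p)-P[:3,3])
ValueError: time passes only in moves, steps and waits
```

```bash
sed -i 's/r.camera_params(n)/CP[n]/; s/^import cv2,numpy as np/import cv2,numpy as np\nCP={n:r.camera_params(n) for n in("top","side")}/' h.py; python3 - <<'E'
from h import *
from scipy.ndimage import map_coordinates
from scipy.optimize import least_squares
q=cv2.imread("pics/top3full.png");g=cv2.GaussianBlur(cv2.cvtColor(q,cv2.COLOR_BGR2GRAY),(3,3),0).astype(float)
pl=ray("top",243.08,215.17,131)[:2]
S=np.array([523.6,103.1]);pts=[];zt=183
for a in np.radians(np.arange(0,360,5)):
    rr=np.arange(33,46,.25)
    uv=np.array([proj("top",(S[0]+k*np.cos(a),S[1]+k*np.sin(a),zt)) for k in rr])
    v=map_coordinates(g,[uv[:,1],uv[:,0]],order=1);dg=np.gradient(v);i=dg.argmax()
    if dg[i]>2 and 2<i<len(rr)-3: pts.append((np.degrees(a),*(S+rr[i]*np.array([np.cos(a),np.sin(a)])),rr[i],dg[i]))
pts=np.array(pts)
f=lambda p:np.hypot(pts[:,1]-p[0],pts[:,2]-p[1])-p[2]
o=least_squares(f,[*S,39],loss="soft_l1",f_scale=.7)
print("fit",o.x,"n",len(pts),"plug",pl,"resid",np.round(np.median(abs(f(o.x))),2));print(np.c_[pts[:,0],pts[:,3],f(o.x)].round(1)[::3].tolist())
dd=np.load("top3.npy");c=CP["top"];P=np.array(c["pose"])
for a in range(0,360,30):
    u,v=np.round(proj("top",(S[0]+37*np.cos(np.radians(a)),S[1]+37*np.sin(np.radians(a)),zt))).astype(int);z=dd[v,u]
    print(a,(P[:3,:3]@np.array([(u-c["cx"])/c["fx"]*z,(v-c["cy"])/c["fy"]*z,z])+P[:3,3])[2].round(1),end=" | ")
print("\nside ring",ray("side",245+(587-400)/5-.4,190+84/5-.4,175),"side plug",ray("side",282,220.6,131))
E
```

```text
fit [522.50755956 101.65597629  39.16315836] n 61 plug [523.12400127 104.10344424] resid 0.58
[[0.0, 36.2, -1.8], [15.0, 37.5, -0.2], [30.0, 38.5, 1.0], [45.0, 42.5, 5.1], [60.0, 37.0, -0.4], [75.0, 39.0, 1.5], [95.0, 36.2, -1.6], [110.0, 37.5, -0.6], [125.0, 38.5, -0.1], [140.0, 39.2, 0.2], [155.0, 39.2, -0.3], [200.0, 43.5, 2.8], [215.0, 34.8, -6.1], [250.0, 41.2, 0.4], [265.0, 39.8, -0.9], [280.0, 43.5, 3.1], [295.0, 40.5, 0.5], [310.0, 39.5, -0.0], [325.0, 38.5, -0.6], [340.0, 38.8, 0.2], [355.0, 39.5, 1.3]]
0 181.4 | 30 179.3 | 60 181.2 | 90 12.9 | 120 181.7 | 150 179.8 | 180 182.5 | 210 573.9 | 240 580.0 | 270 569.6 | 300 180.8 | 330 181.9 | 
side ring [522.3278981  101.74188854 175.        ] side plug [520.48406102 105.7235026  131.        ]
```

Emit:
jog_arm(
  rows=[
    [[2,-1.5,10],[0,0,0]],
    [[2,-1.5,25],[0,0,0]],
    [[2,-1.5,34],[0,0,0]],
    [[2,-1.5,37],[0,0,0]],
    [[2,-1.5,37],[0,0,0]],
    [[2,-1.5,37],[0,0,0]],
  ],
)

```text
time: 5.35
tool_pos: [450.8, 10.2, 136.7]
tcp_rot: [180.0, -0.0, 52.5]
ft_force: [-0.0, -0.6, -5.3]
finger_gap: 19.8
grip_force: 79.1
```

Emit:
jog_arm(
  rows=[
    [[0,0,2],[0,0,0]],
    [[0,0,4],[0,0,0]],
    [[0,0,5],[0,0,0]],
    [[0,0,5],[0,0,0]],
    [[0,0,5],[0,0,0]],
  ],
)

```text
time: 5.85
tool_pos: [450.5, 10.3, 131.3]
tcp_rot: [180.0, -0.0, 52.5]
ft_force: [0.8, -0.1, -5.0]
finger_gap: 19.9
grip_force: 79.1
```

Emit:
jog_arm(
  rows=[
    [[0,0,1],[0,0,0]],
    [[0,0,2],[0,0,0]],
    [[0,0,3],[0,0,0]],
    [[0,0,3],[0,0,0]],
  ],
)

```text
time: 6.25
tool_pos: [450.7, 10.1, 128.6]
tcp_rot: [180.0, -0.0, 52.5]
ft_force: [-2.4, -1.6, -0.0]
finger_gap: 20.0
grip_force: 79.8
```

Emit:
jog_arm(
  rows=[
    [[0,0,1],[0,0,0]],
    [[0,0,2],[0,0,0]],
    [[0,0,3],[0,0,0]],
    [[0,0,3],[0,0,0]],
  ],
)

```text
time: 6.65
tool_pos: [450.3, 10.1, 124.8]
tcp_rot: [-180.0, 0.0, 52.5]
ft_force: [1.0, -1.3, -5.3]
finger_gap: 20.1
grip_force: 79.2
```

Emit:
jog_arm(
  rows=[
    [[0,0,1],[0,0,0]],
    [[0,0,2],[0,0,0]],
    [[0,0,3],[0,0,0]],
    [[0,0,4],[0,0,0]],
    [[0,0,4],[0,0,0]],
  ],
)

```text
time: 7.15
tool_pos: [450.4, 10.1, 121.1]
tcp_rot: [-180.0, 0.0, 52.5]
ft_force: [-2.0, -5.0, -2.1]
finger_gap: 19.8
grip_force: 79.5
```

Emit:
jog_arm(
  rows=[
    [[0,0,1],[0,0,0]],
    [[0,0,2],[0,0,0]],
    [[0,0,3],[0,0,0]],
    [[0,0,3],[0,0,0]],
  ],
)

```text
time: 7.55
tool_pos: [450.4, 10.1, 118.2]
tcp_rot: [-180.0, 0.0, 52.5]
ft_force: [-2.3, -4.8, -0.8]
finger_gap: 19.7
grip_force: 79.6
```

Emit:
jog_arm(
  rows=[
    [[-0.5,0,1],[0,0,0]],
    [[-0.5,0,2],[0,0,0]],
    [[-0.5,0,2.5],[0,0,0]],
    [[-0.5,0,2.5],[0,0,0]],
  ],
)

```text
time: 7.95
tool_pos: [450.3, 10.0, 115.7]
tcp_rot: [180.0, -0.0, 52.5]
ft_force: [0.1, -1.9, -2.4]
finger_gap: 20.2
grip_force: 79.4
```

Emit:
jog_arm(
  rows=[
    [[0,0,1],[0,0,0]],
    [[0,0,1.5],[0,0,0]],
    [[0,0,1.5],[0,0,0]],
  ],
)

```text
time: 8.25
tool_pos: [450.3, 9.8, 114.5]
tcp_rot: [180.0, -0.0, 52.5]
ft_force: [-1.3, -2.1, 1.8]
finger_gap: 20.1
grip_force: 79.8
```

Emit:
jog_arm(
  rows=[
    [[0,0,0.7],[0,0,0]],
    [[0,0,1],[0,0,0]],
    [[0,0,1],[0,0,0]],
    [[0,0,1],[0,0,0]],
  ],
)

```text
time: 8.65
tool_pos: [450.3, 9.7, 113.6]
tcp_rot: [180.0, -0.0, 52.5]
ft_force: [-1.8, -3.9, 4.7]
finger_gap: 19.9
grip_force: 80.3
```

```bash
python3 - <<'E'
from h import *
q,e=r.snapshot("top");p,d=r.snapshot("side");cv2.imwrite("pics/side4full.png",p);cv2.imwrite("pics/top4full.png",q)
cv2.imwrite("pics/seat.png",np.hstack([cv2.resize(q[185:245,220:280],(400,400),interpolation=cv2.INTER_CUBIC),cv2.resize(p[190:270,245:325],(400,400),interpolation=cv2.INTER_CUBIC)]))
s=r.sense();print(s["time"],s["tool_pos"],s["tcp_rot"],s["ft_force"],s["wrist_torque"])
E
```

```text
8.75 [450.31962657   9.76513901 113.52115984] [ 1.79981978e+02 -5.23886469e-03  5.24719248e+01] [-2.49165311 -4.63714708  3.33777266] [-0.29296573  0.13504563 -0.08318268]
```

View pics/seat.png

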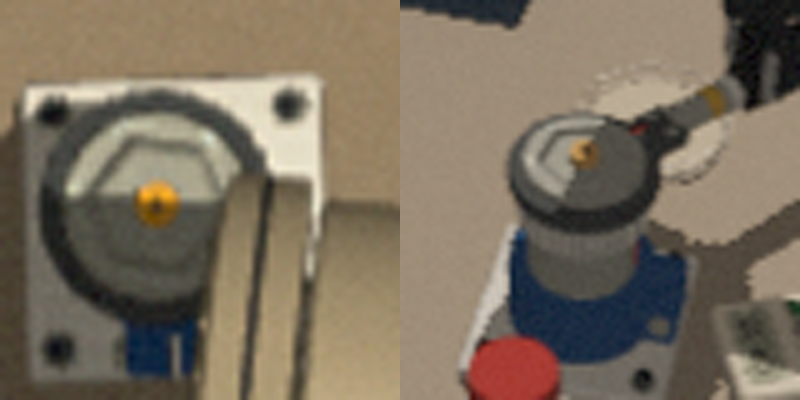

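The ring sits fully on the shoulder: the hexagon's top and the plug show through the ring in both crops. Now turning clockwise about the cap axis, 120 mm along tool +x.

Emit:
jog_arm(
  rows=[
    [[-0.5,0,0],[0,0,0]],
    [[-0.5,-3.6,0],[0,0,0.03]],
    [[-0.3,-7.2,0],[0,0,0.06]],
    [[0,-10.8,0],[0,0,0.09]],
    [[0.4,-14.4,0],[0,0,0.12]],
    [[0.8,-17.9,0],[0,0,0.15]],
    [[0.8,-17.9,0],[0,0,0.15]],
    [[0.8,-17.9,0],[0,0,0.15]],
  ],
)

```text
time: 9.55
tool_pos: [436.9, 21.2, 113.6]
tcp_rot: [179.9, -0.0, 43.9]
ft_force: [-1.3, -4.7, 3.2]
finger_gap: 20.2
grip_force: 80.2
```

```bash
cat >> h.py <<'E'
def mom(A=(523.0,104.9)):
    s=r.sense();p=s["tool_pos"];F=s["ft_force"];a=np.radians(s["tcp_rot"][2]);w=s["wrist_torque"]
    v=(p[:2]-A)/1000;M=v[0]*F[1]-v[1]*F[0]
    print("t",s["time"],"pos",p.round(1),"yaw",s["tcp_rot"][2].round(2),"F",F.round(1),"wT",w.round(3),"rxF",M.round(3),"sum",(M+w[2]).round(3),"dist",(np.hypot(*v)*1000).round(1),"ang",np.degrees(np.arctan2(-v[1],-v[0])).round(2),"gap",s["finger_gap"].round(1))
E
python3 -c "
from h import *
mom()"
```

```text
Traceback (most recent call last):
  File "h.py", line 20, in mom
    print("t",s["time"],"pos",p.round(1),"yaw",s["tcp_rot"][2].round(2),"F",F.round(1),"wT",w.round(3),"rxF",M.round(3),"sum",(M+w[2]).round(3),"dist",(np.hypot(*v)*1000).round(1),"ang",np.degrees(np.arctan2(-v[1],-v[0])).round(2),"gap",s["finger_gap"].round(1))
                                                                                                                                                                                                                                             ^^^^^^^^^^^^^^^^^^^^^
AttributeError: 'float' object has no attribute 'round'
```

```bash
sed -i 's/s\["finger_gap"\].round(1)/s["finger_gap"]/' h.py; python3 -c "
from h import *
mom();print(R.from_rotvec([0,0,0]).magnitude())"
```

```text
t 9.55 pos [436.9  21.2 113.6] yaw 43.92 F [-1.3 -4.7  3.2] wT [-0.373 -0.281 -0.219] rxF 0.3 sum 0.082 dist 120.1 ang 44.18 gap 20.191163172449
0.0
```

Emit:
jog_arm(
  rows=[
    [[0,-3.6,0],[0,0,0.03]],
    [[0.2,-7.2,0],[0,0,0.06]],
  ],
)

```text
time: 9.75
tool_pos: [432.4, 26.0, 113.7]
tcp_rot: [179.9, -0.0, 40.4]
ft_force: [0.2, -8.8, 1.9]
finger_gap: 20.2
grip_force: 80.2
```

```bash
python3 -c "
from h import *
mom()
q,e=r.snapshot('top');p,d=r.snapshot('side');cv2.imwrite('pics/top5.png',q);cv2.imwrite('pics/side5.png',p)
cv2.imwrite('pics/turn.png',np.hstack([cv2.resize(q[185:245,220:280],(400,400),interpolation=cv2.INTER_CUBIC),cv2.resize(p[190:270,245:325],(400,400),interpolation=cv2.INTER_CUBIC)]))
mom()"
```

```text
t 9.75 pos [432.4  26.  113.7] yaw 40.42 F [ 0.2 -8.8  1.9] wT [-0.988 -0.506  0.326] rxF 0.812 sum 1.139 dist 120.1 ang 41.07 gap 20.20904682915799
t 9.85 pos [432.2  26.2 113.7] yaw 40.44 F [-0.  -6.4  2.8] wT [-0.779 -0.377  0.072] rxF 0.584 sum 0.656 dist 120.2 ang 40.92 gap 19.990607751304335
```

View pics/turn.png

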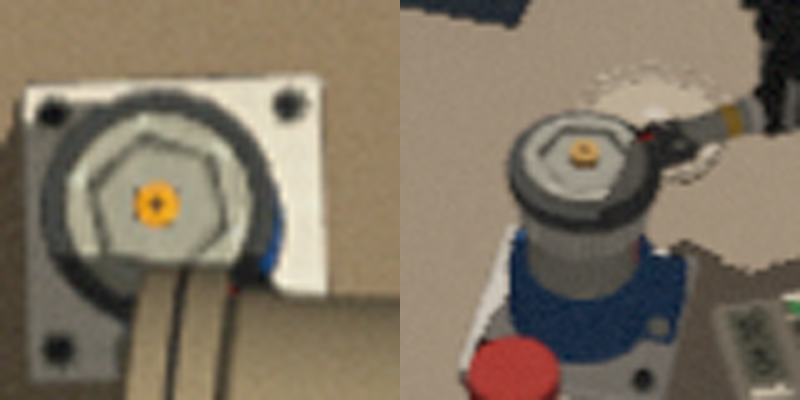

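The hexagon has turned with the ring (corners are now at crop (152,137) and (222,160)), and the moment in motion is about 1.1 N m. Continuing in small steps.

Emit:
jog_arm(
  rows=[
    [[0,-3.6,0],[0,0,0.03]],
    [[0.2,-7.2,0],[0,0,0.06]],
    [[0.5,-10.8,0],[0,0,0.09]],
  ],
)

```text
time: 10.15
tool_pos: [425.7, 34.5, 113.7]
tcp_rot: [179.9, -0.0, 35.3]
ft_force: [-0.1, -8.1, 2.5]
finger_gap: 19.9
grip_force: 80.1
```

```bash
python3 -c "
from h import *
mom()"
```

```text
t 10.15 pos [425.7  34.5 113.7] yaw 35.27 F [-0.1 -8.1  2.5] wT [-1.14  -0.483  0.308] rxF 0.785 sum 1.092 dist 120.1 ang 35.9 gap 19.855358365582997
```

Emit:
jog_arm(
  rows=[
    [[0,-3.6,0],[0,0,0.03]],
    [[0.2,-7.2,0],[0,0,0.06]],
    [[0.5,-10.8,0],[0,0,0.09]],
  ],
)

```text
time: 10.45
tool_pos: [419.7, 43.5, 113.6]
tcp_rot: [179.9, -0.0, 30.1]
ft_force: [-0.4, -8.8, 3.6]
finger_gap: 20.2
grip_force: 80.1
```

```bash
python3 -c "
from h import *
mom()
q,e=r.snapshot('top');cv2.imwrite('pics/top6.png',q)"
```

```text
t 10.45 pos [419.7  43.5 113.6] yaw 30.11 F [-0.4 -8.8  3.6] wT [-1.183 -0.387  0.28 ] rxF 0.887 sum 1.167 dist 120.1 ang 30.73 gap 20.183533033538836
```

```bash
cat >> h.py <<'E'
def ptr(p,n="side",yaw=None,A=(523.0,104.9)):
    hsv=cv2.cvtColor(p,cv2.COLOR_BGR2HSV).astype(int);w=np.array([proj(n,(A[0]-k*np.cos(np.radians(yaw)),A[1]-k*np.sin(np.radians(yaw)),126)) for k in (37,)])[0]
    b,g,rr=[p[...,i].astype(float) for i in range(3)];wt=np.clip(rr-np.maximum(b,g)-25,0,None)
    m=np.zeros_like(wt);x,y=np.round(w).astype(int);m[y-7:y+8,x-7:x+8]=1;wt=wt*m
    if wt.sum()<20: print(n,"no red");return
    yy,xx=np.indices(wt.shape);u,v=(wt*xx).sum()/wt.sum(),(wt*yy).sum()/wt.sum();P=ray(n,u,v,126)
    a=np.degrees(np.arctan2(A[1]-P[1],A[0]-P[0]));print(n,"red",u.round(1),v.round(1),"r",np.hypot(P[0]-A[0],P[1]-A[1]).round(1),"ptr ang",a.round(1),"minus yaw",(a-yaw).round(2))
def look(tag):
    s=r.sense();y=s["tcp_rot"][2];mom()
    for n in("side","top"):
        p,_=r.snapshot(n);cv2.imwrite(f"pics/{tag}{n}.png",p);ptr(p,n,y)
E
python3 -c "
from h import *
ptr(cv2.imread('pics/side4full.png'),'side',52.5);ptr(cv2.imread('pics/side5.png'),'side',40.4);ptr(cv2.imread('pics/top5.png'),'top',40.4)
look('b')"
```

```text
side red 291.9 215.6 r 35.7 ptr ang 53.8 minus yaw 1.32
side red 293.9 217.0 r 37.1 ptr ang 43.0 minus yaw 2.55
top no red
t 10.5 pos [419.5  43.9 113.6] yaw 30.01 F [-0.1 -8.8  3.4] wT [-1.176 -0.408  0.098] rxF 0.903 sum 1.001 dist 120.1 ang 30.52 gap 20.52717644277795
side red 294.2 218.9 r 34.8 ptr ang 32.6 minus yaw 2.63
top red 250.8 228.4 r 33.6 ptr ang 31.6 minus yaw 1.59
```

Emit:
jog_arm(
  rows=[
    [[0,-3.6,0],[0,0,0.03]],
    [[0.2,-7.2,0],[0,0,0.06]],
    [[0.3,-9,0],[0,0,0.075]],
  ],
)

```text
time: 10.9
tool_pos: [415.4, 51.5, 113.6]
tcp_rot: [179.9, -0.0, 25.8]
ft_force: [-0.9, -9.1, 3.7]
finger_gap: 20.1
grip_force: 80.3
```

```bash
python3 -c "
from h import *
look('c')"
```

```text
t 10.9 pos [415.4  51.5 113.6] yaw 25.82 F [-0.9 -9.1  3.7] wT [-1.318 -0.416  0.192] rxF 0.935 sum 1.127 dist 120.1 ang 26.41 gap 20.08410148154254
side red 294.5 219.1 r 35.4 ptr ang 30.9 minus yaw 5.03
top red 249.6 228.9 r 33.3 ptr ang 26.7 minus yaw 0.88
```

Emit:
jog_arm(
  rows=[
    [[0,-3.6,0],[0,0,0.03]],
    [[0.2,-7.2,0],[0,0,0.06]],
  ],
)

```text
time: 11.2
tool_pos: [412.4, 57.9, 113.6]
tcp_rot: [179.9, -0.0, 22.4]
ft_force: [-0.6, -9.3, 3.7]
finger_gap: 20.2
grip_force: 80.3
```

```bash
python3 -c "
from h import *
look('d')"
```

```text
t 11.2 pos [412.4  57.9 113.6] yaw 22.37 F [-0.6 -9.3  3.7] wT [-1.339 -0.342  0.289] rxF 1.003 sum 1.293 dist 120.1 ang 23.0 gap 20.23906438730977
side red 294.5 219.9 r 34.6 ptr ang 26.2 minus yaw 3.8
top red 249.1 230.0 r 35.0 ptr ang 23.7 minus yaw 1.33
```

Emit:
jog_arm(
  rows=[
    [[0,-3.6,0],[0,0,0.03]],
    [[0.2,-7.2,0],[0,0,0.06]],
  ],
)

```text
time: 11.5
tool_pos: [409.8, 64.7, 113.5]
tcp_rot: [179.9, -0.0, 18.9]
ft_force: [-1.6, -9.0, 4.2]
finger_gap: 20.2
grip_force: 80.3
```

```bash
python3 -c "
from h import *
look('e')"
```

```text
t 11.5 pos [409.8  64.7 113.5] yaw 18.94 F [-1.6 -9.   4.2] wT [-1.369 -0.318  0.319] rxF 0.951 sum 1.27 dist 120.1 ang 19.56 gap 20.196146211707283
side red 294.9 220.2 r 35.3 ptr ang 24.3 minus yaw 5.32
top red 248.2 230.2 r 34.8 ptr ang 20.3 minus yaw 1.36
```

Emit:
jog_arm(
  rows=[
    [[0,-3.6,0],[0,0,0.03]],
    [[0.1,-4.8,0],[0,0,0.04]],
  ],
)

```text
time: 11.8
tool_pos: [408.3, 69.3, 113.5]
tcp_rot: [179.9, -0.0, 16.7]
ft_force: [-1.8, -8.6, 3.8]
finger_gap: 19.9
grip_force: 80.4
```

```bash
python3 -c "
from h import *
look('f')"
```

```text
t 11.8 pos [408.3  69.3 113.5] yaw 16.66 F [-1.8 -8.6  3.8] wT [-1.462 -0.299  0.211] rxF 0.918 sum 1.13 dist 120.1 ang 17.24 gap 19.908285951991378
side red 295.2 220.9 r 35.7 ptr ang 20.2 minus yaw 3.57
top red 247.6 230.4 r 34.5 ptr ang 18.0 minus yaw 1.37
```

Emit:
jog_arm(
  rows=[
    [[0,-3.6,0],[0,0,0.03]],
    [[0.1,-4.8,0],[0,0,0.04]],
  ],
)

```text
time: 12.1
tool_pos: [407.0, 73.9, 113.5]
tcp_rot: [179.9, -0.0, 14.4]
ft_force: [-1.9, -9.3, 4.2]
finger_gap: 20.1
grip_force: 80.4
```

```bash
python3 -c "
from h import *
look('g')
t=[cv2.resize(cv2.imread(f'pics/{k}.png')[195:245,220:270],(260,260),interpolation=cv2.INTER_CUBIC) for k in('etop','ftop','gtop')]
u=[cv2.resize(cv2.imread(f'pics/{k}.png')[195:245,265:315],(260,260),interpolation=cv2.INTER_CUBIC) for k in('eside','fside','gside')]
cv2.imwrite('pics/cmp.png',np.vstack([np.hstack(t),np.hstack(u)]))"
```

```text
t 12.1 pos [407.   73.9 113.5] yaw 14.37 F [-1.9 -9.3  4.2] wT [-1.505 -0.299  0.217] rxF 1.027 sum 1.243 dist 120.1 ang 14.94 gap 20.126676438995563
side red 295.1 220.9 r 35.4 ptr ang 20.2 minus yaw 5.86
top red 247.3 230.6 r 34.9 ptr ang 16.6 minus yaw 2.22
```

View pics/cmp.png

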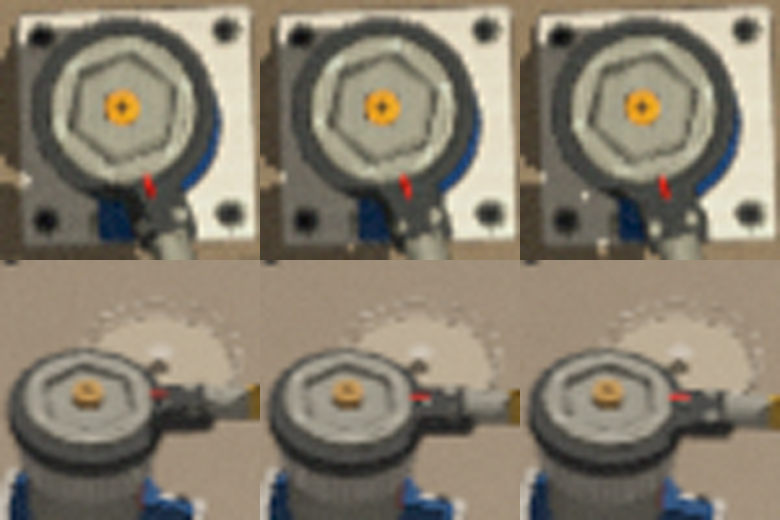

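The pointer is clear at about (149,186), (405,186) and (665,187) in the top crops and still close to the handle line. The last step hints that break-over is starting, so I'm continuing in small steps.

Emit:
jog_arm(
  rows=[
    [[0,-3.6,0],[0,0,0.03]],
    [[0.1,-4.8,0],[0,0,0.04]],
  ],
)

```text
time: 12.4
tool_pos: [405.8, 78.6, 113.5]
tcp_rot: [179.9, 0.0, 12.1]
ft_force: [-2.0, -10.0, 4.4]
finger_gap: 19.7
grip_force: 80.4
```

```bash
python3 -c "
from h import *
look('h')"
```

```text
t 12.4 pos [405.8  78.6 113.5] yaw 12.08 F [ -2.  -10.    4.4] wT [-1.476 -0.226  0.2  ] rxF 1.117 sum 1.318 dist 120.1 ang 12.64 gap 19.700000906287553
side red 295.3 221.0 r 35.8 ptr ang 19.7 minus yaw 7.57
top red 246.9 230.7 r 34.8 ptr ang 15.4 minus yaw 3.3
```

Emit:
jog_arm(
  rows=[
    [[0,-3.6,0],[0,0,0.03]],
    [[0.1,-4.8,0],[0,0,0.04]],
  ],
)

```text
time: 12.7
tool_pos: [404.8, 83.3, 113.5]
tcp_rot: [179.9, 0.0, 9.8]
ft_force: [-2.9, -8.9, 4.3]
finger_gap: 20.1
grip_force: 80.4
```

```bash
python3 -c "
from h import *
look('i')"
```

```text
t 12.7 pos [404.8  83.3 113.5] yaw 9.79 F [-2.9 -8.9  4.3] wT [-1.469 -0.221  0.238] rxF 0.987 sum 1.225 dist 120.1 ang 10.34 gap 20.14068328001737
side red 295.4 221.1 r 36.0 ptr ang 18.8 minus yaw 9.03
top red 246.6 230.7 r 34.6 ptr ang 14.4 minus yaw 4.64
```

Emit:
jog_arm(
  rows=[
    [[0,-3.6,0],[0,0,0.03]],
    [[0.1,-4.8,0],[0,0,0.04]],
  ],
)

```text
time: 13.0
tool_pos: [404.1, 88.1, 113.5]
tcp_rot: [179.9, 0.0, 7.5]
ft_force: [-1.8, -9.3, 4.8]
finger_gap: 20.0
grip_force: 80.4
```

```bash
python3 -c "
from h import *
look('j')
t=[cv2.resize(cv2.imread(f'pics/{k}.png')[195:245,220:270],(260,260),interpolation=cv2.INTER_CUBIC) for k in('ftop','itop','jtop')]
u=[cv2.resize(cv2.imread(f'pics/{k}.png')[195:245,265:315],(260,260),interpolation=cv2.INTER_CUBIC) for k in('fside','iside','jside')]
cv2.imwrite('pics/cmp2.png',np.vstack([np.hstack(t),np.hstack(u)]))"
```

```text
t 13.0 pos [404.1  88.1 113.5] yaw 7.5 F [-1.8 -9.3  4.8] wT [-1.52  -0.206  0.245] rxF 1.071 sum 1.316 dist 120.1 ang 8.04 gap 20.036454827355573
side red 295.2 221.6 r 35.4 ptr ang 16.0 minus yaw 8.46
top red 246.5 230.8 r 34.7 ptr ang 13.7 minus yaw 6.16
```

View pics/cmp2.png

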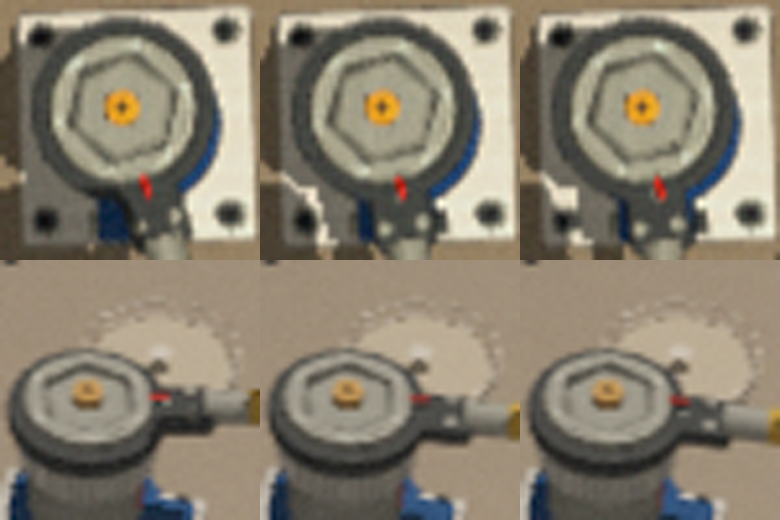

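The break-over shows clearly: since the left column (f) the pointer has barely moved (top crop (661,187)) while the handle has swung on past it, by about 5°. One more small step will make sure it's past 0.08 rad.

Emit:
jog_arm(
  rows=[
    [[0,-3.6,0],[0,0,0.03]],
    [[0.1,-4.8,0],[0,0,0.04]],
  ],
)

```text
time: 13.3
tool_pos: [403.5, 92.9, 113.4]
tcp_rot: [179.9, 0.0, 5.2]
ft_force: [-3.8, -9.5, 5.2]
finger_gap: 20.1
grip_force: 80.5
```

```bash
python3 -c "
from h import *
look('k')
look('l')"
```

```text
t 13.3 pos [403.5  92.9 113.4] yaw 5.21 F [-3.8 -9.5  5.2] wT [-1.558 -0.131  0.193] rxF 1.086 sum 1.279 dist 120.1 ang 5.75 gap 20.102817506292176
side red 295.4 221.8 r 36.0 ptr ang 14.9 minus yaw 9.7
top red 246.2 230.8 r 34.6 ptr ang 12.7 minus yaw 7.46
t 13.4 pos [403.5  92.8 113.4] yaw 5.25 F [-1.9 -8.7  5.5] wT [-1.441 -0.207  0.131] rxF 1.014 sum 1.144 dist 120.1 ang 5.79 gap 19.859953555898432
side red 295.4 221.8 r 35.9 ptr ang 14.6 minus yaw 9.36
top red 246.1 230.7 r 34.4 ptr ang 12.5 minus yaw 7.29
```

```bash
python3 -c "
from h import *
A=(523.0,104.9)
yaws=dict(b=30,c=25.8,d=22.4,e=18.9,f=16.7,g=14.4,h=12.1,i=9.8,j=7.5,k=5.2)
for n in('side','top'):
  for k,y in yaws.items():
    p=cv2.imread(f'pics/{k}{n}.png');x0,y0=np.round(proj(n,(A[0]-85*np.cos(np.radians(y)),A[1]-85*np.sin(np.radians(y)),120))).astype(int)
    h=cv2.cvtColor(p,cv2.COLOR_BGR2HSV);m=cv2.inRange(h,(18,150,70),(32,255,255));w=np.zeros_like(m);w[y0-12:y0+13,x0-12:x0+13]=1;ys,xs=np.nonzero(m*w)
    if len(xs)<4: print(n,k,'-',len(xs));continue
    P=ray(n,xs.mean(),ys.mean(),120);a=np.degrees(np.arctan2(A[1]-P[1],A[0]-P[0]));print(n,k,len(xs),'r',np.hypot(*(P[:2]-A)).round(1),'band ang',a.round(2),'minus yaw',(a-y).round(2))
"
```

```text
side b 13 r 85.2 band ang 30.28 minus yaw 0.28
side c 13 r 84.9 band ang 26.4 minus yaw 0.6
side d 16 r 84.9 band ang 23.61 minus yaw 1.21
side e 12 r 84.9 band ang 20.17 minus yaw 1.27
side f 17 r 83.7 band ang 17.73 minus yaw 1.03
side g 13 r 84.2 band ang 15.2 minus yaw 0.8
side h 14 r 83.8 band ang 12.68 minus yaw 0.58
side i 15 r 83.6 band ang 9.83 minus yaw 0.03
side j 16 r 83.6 band ang 7.51 minus yaw 0.01
side k 16 r 83.1 band ang 6.22 minus yaw 1.02
top b - 0
top c - 0
top d - 0
top e - 0
top f - 0
top g - 0
top h - 0
top i - 0
top j - 0
top k - 0
```

Emit:
jog_arm(
  rows=[
    [[0,-2.4,0],[0,0,0.02]],
    [[0.1,-4.2,0],[0,0,0.035]],
    [[0.1,-4.2,0],[0,0,0.035]],
    [[0,0,0],[0,0,0]],
    [[0.1,4.8,0],[0,0,-0.04]],
    [[0.4,9.6,0],[0,0,-0.08]],
    [[0.9,14.4,0],[0,0,-0.12]],
    [[1.2,16.7,0],[0,0,-0.14]],
    [[1.2,16.7,0],[0,0,-0.14]],
    [[1.2,16.7,0],[0,0,-0.14]],
  ],
)

```text
time: 14.5
tool_pos: [406.1, 77.3, 113.3]
tcp_rot: [-180.0, 0.0, 13.2]
ft_force: [-4.0, -3.0, 4.6]
finger_gap: 20.1
grip_force: 80.3
```

```bash
python3 -c "
from h import *
look('m')"
```

```text
t 14.5 pos [406.1  77.3 113.3] yaw 13.19 F [-4.  -3.   4.6] wT [-0.328 -0.112 -0.18 ] rxF 0.238 sum 0.058 dist 120.1 ang 13.28 gap 20.133144955081306
side red 295.3 221.5 r 35.8 ptr ang 16.4 minus yaw 3.24
top red 246.5 230.7 r 34.7 ptr ang 13.8 minus yaw 0.63
```

Unloaded: the pointer is back on its line and the moment is near zero. Lifting off straight up.

Emit:
jog_arm(
  rows=[
    [[-0.6,0,-1],[0,0,0]],
    [[-0.6,0,-4],[0,0,0]],
    [[-0.6,0,-8],[0,0,0]],
    [[-0.6,0,-12],[0,0,0]],
  ],
)

```text
time: 15.0
tool_pos: [406.9, 77.5, 125.0]
tcp_rot: [-180.0, -0.2, 13.2]
ft_force: [16.9, 1.4, -12.5]
finger_gap: 19.8
grip_force: 78.6
```

Emit:
jog_arm(
  rows=[
    [[0,0,-5],[0,0,0]],
    [[0,0,-10],[0,0,0]],
    [[0,0,-20],[0,0,0]],
    [[0,0,-35],[0,0,0]],
    [[0,0,-50],[0,0,0]],
    [[0,0,-58],[0,0,0]],
    [[0,0,-58],[0,0,0]],
  ],
)

```text
time: 15.7
tool_pos: [408.4, 78.1, 184.9]
tcp_rot: [-180.0, -0.4, 13.3]
ft_force: [7.2, 2.2, -0.7]
finger_gap: 19.6
grip_force: 84.7
```

```bash
python3 -c "
from h import *
look('n');rel(420.3,-242,180,92.4)"
```

```text
t 15.7 pos [408.4  78.1 184.9] yaw 13.26 F [ 7.2  2.2 -0.7] wT [ 0.599 -2.188  0.081] rxF -0.058 sum 0.023 dist 117.7 ang 13.18 gap 19.616738158307882
side no red
top red 244.3 226.5 r 24.7 ptr ang 7.7 minus yaw -5.52
shift [-60.9 314.5   3.7] rot [ 0.0027 -0.0048 -1.3811] from [407.4  78.1 184.3] [-179.95   -0.29   13.27]
```

Emit:
jog_arm(
  rows=[
    [[0,0,0],[0,0,0]],
    [[0,0,0],[0,0,0]],
  ],
)

```text
time: 16.0
tool_pos: [407.2, 77.5, 184.0]
tcp_rot: [180.0, -0.2, 13.2]
ft_force: [6.7, -0.3, -1.0]
finger_gap: 19.8
grip_force: 84.9
```

```bash
python3 -c "
from h import *
mom();np.set_printoptions(linewidth=200,suppress=True)
for n in('top','side'):
  p,d=r.snapshot(n);cv2.imwrite(f'pics/o{n}.png',p);np.save(f'o{n}.npy',d)
  c=CP[n];P=np.array(c['pose']);v,u=np.indices(d.shape);X=np.stack([(u-c['cx'])/c['fx']*d,(v-c['cy'])/c['fy']*d,d],-1)@P[:3,:3].T+P[:3,3]
  np.save(f'X{n}.npy',X)
  m=(d>0)&(abs(X[...,0]-500)<90)&(abs(X[...,1]-100)<60)&(X[...,2]<280)
  if n=='top': print('z by 10mm grid, rows x 590..420 desc, cols y 160..50 desc')
  for x in range(585,415,-10):
    print(x,[int(np.median(X[...,2][m&(abs(X[...,0]-x)<5)&(abs(X[...,1]-y)<5)])) if (m&(abs(X[...,0]-x)<5)&(abs(X[...,1]-y)<5)).any() else -1 for y in range(155,50,-10)])
"
```

```text
t 16.0 pos [407.2  77.5 184. ] yaw 13.23 F [ 6.7 -0.3 -1. ] wT [ 0.034 -1.867 -0.138] rxF 0.221 sum 0.082 dist 119.0 ang 13.31 gap 19.79851946332969
z by 10mm grid, rows x 590..420 desc, cols y 160..50 desc
585 [0, 1, 0, 1, 1, 1, 1, 0, 0, 0, 0]
575 [11, 13, 11, 3, 0, 0, 10, 12, 12, 12, 11]
565 [14, 19, 13, -1, 132, 133, 135, 135, 12, 16, 11]
555 [12, 13, 135, 134, 138, 141, 139, 139, 138, 12, 10]
545 [13, -1, 135, 141, 134, 127, 129, 144, 143, 13, 11]
535 [12, 139, 142, 139, 126, 125, 126, 129, 148, 16, 12]
525 [12, 141, 145, 133, 128, 132, 127, 126, 150, 142, 13]
515 [11, 144, 148, 152, 126, 128, 126, 155, 152, 52, 12]
505 [12, 13, 148, 152, 156, 157, 157, 157, 150, 15, 13]
495 [11, 12, 13, 145, 155, 156, 158, 154, 22, 13, 12]
485 [11, 16, 13, 14, 53, 159, 160, 160, 13, 13, 16]
475 [12, 17, 12, 13, 49, 161, 169, 165, 13, 12, 12]
465 [0, 2, 0, 2, 1, 7, 170, 169, 1, 0, 0]
455 [0, 0, 0, 0, 0, -1, 174, 173, 1, 1, 1]
445 [-1, -1, -1, -1, -1, -1, -1, -1, -1, -1, -1]
435 [-1, -1, -1, -1, -1, -1, -1, -1, -1, -1, -1]
425 [-1, -1, -1, -1, -1, -1, -1, -1, -1, -1, -1]
585 [0, 1, 0, 0, 0, 0, 0, 0, 0, 0, 0]
575 [5, 6, 10, 10, 3, 11, 10, 13, 11, 14, 11]
565 [19, 17, 12, 11, 12, 13, 13, 13, -1, 19, -1]
555 [-1, -1, 22, 50, 119, 132, 135, 137, 137, -1, -1]
545 [-1, -1, 51, 104, 118, 134, 135, 144, 139, -1, -1]
535 [-1, 47, 90, 107, -1, 126, 127, 138, 147, -1, -1]
525 [-1, 47, 92, 107, -1, 131, 131, 143, 148, 147, -1]
515 [10, 36, 97, 111, -1, 134, 133, 146, 153, 149, -1]
505 [10, 30, 93, 106, 118, 157, 157, 156, 154, -1, -1]
495 [11, 11, 35, 98, 105, 108, 111, 106, 103, -1, -1]
485 [7, 13, 13, 30, 53, 108, 101, 159, -1, -1, 13]
475 [10, 17, 12, 16, 44, 156, 162, 107, -1, 12, 13]
465 [3, 9, 6, 5, 22, 40, 160, 12, 1, 0, 0]
455 [0, 0, 0, 0, 0, 0, 166, 7, 0, 0, 0]
445 [0, 0, 0, 0, 1, 7, 171, 176, -1, 0, 0]
435 [1, 0, 0, 7, 14, 16, 173, 181, 18, 3, 0]
425 [1, 0, 13, 17, 17, 16, 175, 187, 191, 250, 0]
```

The lift jammed on the hexagon: the depth map shows the ring pitched down about 20° in the grip, with its far edge at z≈133 and near edge at z≈158, still hooked over the hexagon's far side. I'll unhook it by pitching the tool to raise the ring while lifting and easing it forward.

Emit:
jog_arm(
  rows=[
    [[2,0,-1],[0,0.02,0]],
    [[4,0,-3],[0,0.05,0]],
    [[5,0,-6],[0,0.08,0]],
    [[5,0,-8],[0,0.1,0]],
    [[5,0,-8],[0,0.1,0]],
  ],
  force=100,
)

```text
time: 16.6
tool_pos: [409.5, 78.3, 190.7]
tcp_rot: [-180.0, -5.7, 13.2]
ft_force: [-0.6, -0.5, -4.9]
finger_gap: 19.6
grip_force: 103.1
```

```bash
cat >> h.py <<'E'
def tilt():
    "heights along the handle line ahead of the tool, from the top camera's depth"
    s=r.sense();p=s["tool_pos"];a=np.radians(s["tcp_rot"][2]);p2,d=r.snapshot("top");c=CP["top"];P=np.array(c["pose"])
    v,u=np.indices(d.shape);X=np.stack([(u-c['cx'])/c['fx']*d,(v-c['cy'])/c['fy']*d,d],-1)@P[:3,:3].T+P[:3,3]
    l=(X[...,0]-p[0])*np.cos(a)+(X[...,1]-p[1])*np.sin(a);w=-(X[...,0]-p[0])*np.sin(a)+(X[...,1]-p[1])*np.cos(a)
    for sgn in(1,): print([(k,int(np.median(X[...,2][m])) if (m:=(abs(l-k)<4)&(abs(w)<(5))&(X[...,2]<300)).any() else -1) for k in range(36,190,8)])
    print("tilt",s["tcp_rot"].round(2),"wT",s["wrist_torque"].round(2));np.save("X.npy",X)
E
python3 -c "
from h import *
mom();tilt();print(r.sense()['joint_pos'].round(1))"
```

```text
t 16.6 pos [409.5  78.3 190.7] yaw 13.23 F [-0.6 -0.5 -4.9] wT [-0.046  0.303 -0.014] rxF 0.038 sum 0.024 dist 116.6 ang 13.18 gap 19.55241174263455
[(36, 191), (44, 187), (52, 185), (60, 183), (68, 181), (76, 174), (84, 171), (92, 170), (100, 171), (108, 150), (116, 132), (124, 129), (132, 125), (140, 113), (148, 154), (156, 152), (164, 147), (172, -1), (180, 1), (188, 0)]
tilt [-179.97   -5.69   13.23] wT [-0.05  0.3  -0.01]
[  2.8 -27.7 120.8   1.1  81.4  79.5]
```

The ring is free now (only its weight is on the sensor). I'll raise it, then carry it back over the start place with the pitch that levels the wrench.

```bash
cat >> h.py <<'E'
def relp(x,y,z,yaw,pitch):
    s=r.sense();T=R.from_euler("xyz",s["tcp_rot"],degrees=True);G=R.from_euler("xyz",[180,pitch,yaw],degrees=True)
    d=T.inv().apply(np.array([x,y,z])-s["tool_pos"]);w=(T.inv()*G).as_rotvec()
    print("shift",np.round(d,1),"rot",np.round(w,3),"from",np.round(s["tool_pos"],1),np.round(s["tcp_rot"],2))
E
python3 -c "
from h import *
relp(409.5,78.3,230,13.2,-5.7)
relp(419.7,-234.5,220,92.4,-5.7)
relp(419.7,-234.5,220,92.4,-23.5)"
```

```text
shift [  3.7  -0.1 -39.1] rot [-0.     0.001  0.   ] from [409.7  78.3 190.7] [-179.97   -5.67   13.23]
shift [-58.6 306.8 -35.4] rot [ 0.136  0.    -1.375] from [409.7  78.3 190.7] [-179.97   -5.67   13.23]
shift [-58.6 306.8 -35.4] rot [ 0.349  0.26  -1.342] from [409.7  78.3 190.7] [-179.97   -5.67   13.23]
```

Emit:
jog_arm(
  rows=[
    [[1,0,-12],[0,0,0]],
    [[3,0,-27],[0,0,0]],
    [[4,0,-36],[0,0,0]],
    [[4,0,-39],[0,0,0]],
  ],
)

```text
time: 17.05
tool_pos: [411.7, 78.3, 233.0]
tcp_rot: [180.0, -5.9, 13.2]
ft_force: [-0.2, -0.2, -3.9]
finger_gap: 19.1
grip_force: 103.1
```

Emit:
jog_arm(
  rows=[
    [[-6,30,0],[0.013,0,-0.137]],
    [[-12,61,0],[0.027,0,-0.274]],
    [[-19,92,0],[0.04,0,-0.41]],
    [[-25,123,1],[0.054,0,-0.55]],
    [[-31,153,1],[0.068,0,-0.687]],
    [[-37,184,2],[0.081,0,-0.824]],
    [[-44,215,2],[0.095,0,-0.96]],
    [[-50,245,3],[0.109,0,-1.1]],
    [[-56,276,3],[0.122,0,-1.237]],
    [[-62,307,4],[0.136,0,-1.375]],
  ],
)

```text
time: 18.05
tool_pos: [421.2, -236.5, 220.5]
tcp_rot: [179.9, -5.6, 92.7]
ft_force: [0.9, 0.9, -4.9]
finger_gap: 19.4
grip_force: 103.1
```

```bash
python3 -c "
from h import *
mom();tilt();relp(419.7,-234.5,130,92.4,-23.5)"
```

```text
t 18.05 pos [ 421.2 -236.5  220.5] yaw 92.7 F [ 0.9  0.9 -4.9] wT [-0.28  -0.029 -0.064] rxF 0.23 sum 0.166 dist 356.2 ang 73.39 gap 19.44261413231938
[(36, 220), (44, 217), (52, 215), (60, 211), (68, 210), (76, 202), (84, 200), (92, 194), (100, 198), (108, 1), (116, 0), (124, -1), (132, -1), (140, 0), (148, 179), (156, 177), (164, 0), (172, 0), (180, 1), (188, 0)]
tilt [179.89  -5.64  92.7 ] wT [-0.28 -0.03 -0.06]
shift [-2.5 -0.9 90. ] rot [-0.002  0.315  0.015] from [ 420.8 -240.6  219.8] [179.92  -5.47  93.27]
```

Emit:
jog_arm(
  rows=[
    [[0,0,15],[0,0.06,0]],
    [[-1,0,35],[0,0.13,0]],
    [[-1,0,55],[0,0.2,0]],
    [[-2,0,72],[0,0.26,0.01]],
    [[-2,-1,85],[0,0.31,0.01]],
    [[-2,-1,90],[0,0.315,0.01]],
    [[-2,-1,90],[0,0.315,0.01]],
  ],
)

```text
time: 18.8
tool_pos: [419.6, -227.8, 129.7]
tcp_rot: [-179.8, -23.7, 91.7]
ft_force: [-0.7, -0.3, -5.1]
finger_gap: 19.4
grip_force: 103.0
```

```bash
python3 -c "
from h import *
mom();tilt();s=r.sense();print(s['joint_pos'].round(1));relp(419.7,-234.5,16,92.4,s['tcp_rot'][1])
X=np.load('X.npy');m=(X[...,2]>100)&(X[...,2]<160)&(abs(X[...,0]-415)<60)&(X[...,1]>-190)&(X[...,1]<-60)
Q=X[m];rg=Q[(Q[:,1]>-165)];print(len(rg),rg[:,0].min(),rg[:,0].max(),rg[:,1].max());A=np.c_[Q[:,:2],np.ones(len(Q))];print(np.linalg.lstsq(A,Q[:,2],rcond=None)[0])"
```

```text
t 18.8 pos [ 419.6 -227.8  129.7] yaw 91.72 F [-0.7 -0.3 -5.1] wT [-0.662 -0.026  0.004] rxF -0.204 sum -0.2 dist 348.4 ang 72.74 gap 19.415964770616224
[(36, 140), (44, 140), (52, 139), (60, 140), (68, 141), (76, 136), (84, 138), (92, 135), (100, 140), (108, 4), (116, 1), (124, 0), (132, 0), (140, -1), (148, 142), (156, 141), (164, 72), (172, 1), (180, 0), (188, 1)]
tilt [-179.83  -23.71   91.72] wT [-0.66 -0.03  0.  ]
[-46.5   8.1  98.7  15.4  91.3 -50.4]
shift [-52.   -0.5 102.5] rot [ 0.003 -0.    -0.01 ] from [ 420.1 -228.   130.8] [-179.92  -23.64   91.79]
891 377.34412740538465 454.3060416497074 -60.37872559915946
[-1.34926179e-03  2.08404608e-02  1.42344240e+02]
```

```bash
python3 -c "
from h import *
relp(419.5,-244,45,92.2,-23.0);relp(419.5,-244,20,92.2,-23)"
```

```text
shift [-49.   -1.   72.2] rot [ 0.001 -0.011 -0.007] from [ 420.1 -228.   130.8] [-179.92  -23.64   91.79]
shift [-59.   -1.   95.1] rot [ 0.001 -0.011 -0.007] from [ 420.1 -228.   130.8] [-179.92  -23.64   91.79]
```

Emit:
jog_arm(
  rows=[
    [[-8,0,12],[0,-0.01,0]],
    [[-25,0,36],[0,-0.015,0]],
    [[-42,-1,60],[0,-0.02,0]],
    [[-49,-1,72],[0,-0.02,0]],
    [[-54,-1,84],[0,-0.02,0]],
    [[-57,-1,91],[0,-0.02,0]],
    [[-59,-1,95],[0,-0.02,0]],
    [[-59,-1,95],[0,-0.02,0]],
  ],
)

```text
time: 19.65
tool_pos: [419.5, -243.6, 20.0]
tcp_rot: [-179.9, -22.6, 91.8]
ft_force: [-0.3, 0.1, -4.8]
finger_gap: 19.2
grip_force: 102.9
```

```bash
python3 -c "
from h import *
mom();tilt()"
```

```text
t 19.65 pos [ 419.5 -243.6   20. ] yaw 91.82 F [-0.3  0.1 -4.8] wT [-0.674  0.001  0.029] rxF -0.109 sum -0.08 dist 363.6 ang 73.45 gap 19.238407202976852
[(36, 31), (44, 31), (52, 30), (60, 31), (68, 29), (76, 26), (84, 25), (92, 25), (100, 28), (108, 10), (116, 0), (124, 0), (132, 1), (140, 1), (148, 29), (156, 29), (164, 26), (172, 1), (180, 1), (188, 0)]
tilt [-179.94  -22.56   91.82] wT [-0.67  0.    0.03]
```

Emit:
jog_arm(
  rows=[
    [[-1,0,2.5],[0,0,0]],
    [[-2,0,4.6],[0,0,0]],
    [[-2.3,0,5.5],[0,0,0]],
    [[-2.3,0,5.5],[0,0,0]],
  ],
)

```text
time: 20.1
tool_pos: [419.2, -243.6, 13.8]
tcp_rot: [-179.9, -22.6, 91.8]
ft_force: [-0.3, -0.4, -4.4]
finger_gap: 19.0
grip_force: 103.0
```

Emit:
jog_arm(
  rows=[
    [[-0.4,0,0.9],[0,0,0]],
    [[-0.8,0,1.8],[0,0,0]],
    [[-0.8,0,1.8],[0,0,0]],
  ],
)

```text
time: 20.4
tool_pos: [419.2, -243.7, 11.8]
tcp_rot: [-179.9, -22.6, 91.8]
ft_force: [0.5, 0.3, -3.3]
finger_gap: 19.3
grip_force: 103.0
```

Emit:
jog_arm(
  rows=[
    [[-0.4,0,0.9],[0,0,0]],
    [[-0.8,0,1.8],[0,0,0]],
    [[-0.8,0,1.8],[0,0,0]],
  ],
)

```text
time: 20.7
tool_pos: [419.3, -243.6, 11.2]
tcp_rot: [-179.9, -22.6, 91.8]
ft_force: [-4.5, 3.9, 8.7]
finger_gap: 19.0
grip_force: 104.5
```

Emit:
jog_arm(
  rows=[
    [[-0.4,0,0.9],[0,0,0]],
    [[-0.6,0,1.4],[0,0,0]],
    [[-0.6,0,1.4],[0,0,0]],
  ],
)

```text
time: 21.0
tool_pos: [419.3, -243.7, 11.1]
tcp_rot: [-179.9, -22.7, 91.9]
ft_force: [-10.1, 5.6, 22.8]
finger_gap: 19.0
grip_force: 106.4
```

```bash
python3 -c "
from h import *
mom();tilt()
d=np.load('top0.npy');c=CP['top'];P=np.array(c['pose'])
for u,v in((325,264),(356,262),(372,262),(395,261)):
  z=d[v,u];print((P[:3,:3]@np.array([(u-c['cx'])/c['fx']*z,(v-c['cy'])/c['fy']*z,z])+P[:3,3]).round(1))"
```

```text
t 21.0 pos [ 419.3 -243.7   11.1] yaw 91.87 F [-10.1   5.6  22.8] wT [1.482 1.427 0.555] rxF -4.111 sum -3.555 dist 363.6 ang 73.44 gap 19.01269800707807
[(36, 20), (44, 20), (52, 21), (60, 21), (68, 20), (76, 17), (84, 15), (92, 14), (100, 21), (108, 8), (116, 0), (124, 0), (132, 0), (140, 1), (148, 1), (156, 21), (164, 15), (172, 1), (180, 0), (188, 1)]
tilt [-179.93  -22.66   91.87] wT [1.48 1.43 0.56]
[414.  -87.8  13.9]
[ 419.1 -162.1   17.3]
[ 419.3 -199.8   21.4]
[ 421.9 -254.5   24.1]
```

The wrench is on the table, and its heights along the handle match those at the start. Easing off, then releasing.

Emit:
jog_arm(
  rows=[
    [[0.4,0,-1],[0,0,0]],
    [[0.7,0,-1.6],[0,0,0]],
    [[0.7,0,-1.6],[0,0,0]],
  ],
)

```text
time: 21.35
tool_pos: [419.3, -243.7, 11.2]
tcp_rot: [-179.9, -22.6, 91.8]
ft_force: [-4.0, 2.7, 9.0]
finger_gap: 19.4
grip_force: 104.6
```

Emit:
jog_arm(
  rows=[
    [[0,0,0],[0,0,0]],
    [[0,0,0],[0,0,0]],
    [[0,0,0],[0,0,0]],
    [[0,0,0],[0,0,0]],
    [[0,0,0],[0,0,0]],
    [[0,0,0],[0,0,0]],
  ],
  grip=55,
)

```text
time: 21.95
tool_pos: [419.3, -243.7, 10.1]
tcp_rot: [-179.9, -22.6, 91.8]
ft_force: [0.2, -0.1, 0.4]
finger_gap: 54.8
grip_force: 0.0
```

Emit:
jog_arm(
  rows=[
    [[3,0,-6],[0,0,0]],
    [[8,0,-20],[0,0,0]],
    [[18,0,-45],[0,0,0]],
    [[30,0,-80],[0,0,0]],
    [[40,0,-110],[0,0,0]],
    [[50,0,-140],[0,0,0]],
    [[50,0,-150],[0,0,0]],
    [[50,0,-150],[0,0,0]],
  ],
)

```text
time: 22.75
tool_pos: [420.8, -256.6, 170.5]
tcp_rot: [179.9, -22.3, 91.9]
ft_force: [-0.0, 0.3, -0.4]
finger_gap: 54.9
grip_force: 0.0
```

```bash
python3 -c "
from h import *
mom();q,d=r.snapshot('top');q2,d2=r.snapshot('top');cv2.imwrite('pics/end.png',q2)
c=CP['top'];P=np.array(c['pose']);v,u=np.indices(d.shape);X=np.stack([(u-c['cx'])/c['fx']*d2,(v-c['cy'])/c['fy']*d2,d2],-1)@P[:3,:3].T+P[:3,3]
g=cv2.cvtColor(q2,cv2.COLOR_BGR2GRAY);m=(g<75)&(X[...,2]>9)&(X[...,2]<30)&(X[...,1]<-55)&(X[...,1]>-340)&(abs(X[...,0]-420)<60)
Q=X[m];print(len(Q),'y range',Q[:,1].min(),Q[:,1].max());rg=Q[Q[:,1]>-165];print('ring x',rg[:,0].min(),rg[:,0].max(),'y',rg[:,1].max())
for k in range(-85,-325,-20):
  n=abs(Q[:,1]-k)<10
  if n.any(): print(k,Q[n].mean(0).round(1))
a=cv2.imread('pics/top0.png');df=np.abs(a.astype(int)-q2).max(2)
for nm,(U,V) in dict(eth=(174,221),dish=(311,220),timer=(247,264),drop=(393,189),samp=(125,243)).items(): print(nm,(df[V-22:V+22,U-22:U+22]>60).mean().round(3))
"
```

```text
t 22.75 pos [ 420.8 -256.6  170.5] yaw 91.87 F [-0.   0.3 -0.4] wT [-0.17  -0.009  0.013] rxF -0.04 sum -0.026 dist 375.7 ang 74.22 gap 54.88628026323355
566 y range -316.63772112415495 -75.91066262720514
ring x 380.6988173764653 452.49159821673163 y -75.91066262720514
-85 [413.5 -85.1  15.9]
-105 [ 425.4 -102.8   16.6]
-125 [ 425.1 -129.3   17.3]
-145 [ 428.6 -143.7   16.2]
-165 [ 418.3 -164.8   16. ]
-205 [ 425.2 -205.7   18.7]
-225 [ 419.6 -224.8   24.1]
-245 [ 420.3 -244.8   24. ]
-265 [ 420.6 -264.7   23.9]
-285 [ 421.9 -285.1   24.8]
-305 [ 422.  -304.    24.4]
eth 0.0
dish 0.0
timer 0.0
drop 0.0
samp 0.0
```

```bash
python3 -c "
from bench import r
print(r.hand_in())"
```

```text
the job is handed in; nothing more can be done
None
```

I tightened the cap until the wrench broke over (hinge about 0.1 rad by the pointer, not measured exactly), laid the wrench back flat within about 1 cm of its start place and handed in; the lift-off jammed briefly before I freed it, and the bottles, dish and timer showed no change in the final image.

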